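# Put the lighter away in the child-safe box

## Task

We have finished with the lighter, so put it away where children cannot get at it: lay it inside the open blue box, then press the orange tab down and slide the white cover shut all the way, so that the tab springs back up and locks it. Leave the candle, the mug, the egg timer and the spice jars where they stand.

Things in the scene. Friction and masses are not known exactly. Their poses are not given: they have to be found in the camera images.
- keep_box: Blue box, 250 x 120 x 60 mm, standing firmly (does not move). Origin: centre of its underside; x along its length, z up. Floor 6 mm up, walls 4 mm; along both long sides a rail lip on top (57 to 60 mm up), 96 mm free between them. The +x half is roofed by a fixed deck 48 mm up, the -x half is the mouth. The end wall at -x is 48 mm high; the cover runs in above it.
- mouth (a point): Centre of the box's mouth at the height of the lips (60 mm up, fixed to the box). With the cover open the mouth is free 114 mm along the box's x and 96 mm across; the floor lies 54 mm below this point.
- cover (a joint): White cover, 122 x 109 mm, top 56 mm up, running in the rails along the box's x. Joint: 0 = shut against its stop, 0.114 = open, lying over the deck (m); it shuts towards the box's -x. Slides stiffly (about 1.2 N) and stays where left. The orange tab locks it both shut and open; locked open it has 2 mm of play.
- release_tab (a joint): How far the orange tab in the middle of the cover is pressed, m: 0 = up, 0.006 = on its stop. Spring: 2 N up, 5 N fully down. Up, its side lugs stand in notches of the lips and lock the cover; pressed 3.5 mm or more the cover slides. On the way the lips keep it 3.5 mm down; at either end it springs up once let go (shut: within 2.5 mm of the stop).
- tab_pad (a point): Middle of the orange tab's level thumb pad, on its upper face, 60.5 mm above the worktop when up; rides with the cover. The pad is 42 mm long along the box's x, between two thumb ridges (62 mm wide across, 7 mm thick, 8 mm high), and open at the sides. A fingertip can press on the pad and push a ridge; the tab goes straight down.
- lighter: pocket lighter with a blue body, 73 x 24 x 12 mm, 18 g, lying flat on the glass board. Origin at the centre of its underside; x along its length, z up. Pinch the 24 mm sides.
- glass_board: green-grey dotted glass cutting board, 199 x 301 x 8 mm, does not move. Origin at the centre of its underside, its top 8 mm above the worktop.
- candle: tealight in a tin cup, 38 mm wide, 16 mm high, on the rear part of the glass board; to be left alone. Origin at the centre of its underside.
- mug: white mug, 62 x 88 x 50 mm, left of the board; to be left alone. Origin on its underside.
- egg_timer: white egg timer with a red grip, 60 mm wide, 50 mm high, behind the work; to be left alone. Origin at the centre of its underside.
- spice_jar: the right-hand one of two like spice jars with red caps, 45 mm wide, 106 mm high, behind the board; to be left alone. Origin at the centre of its underside.

How it is judged:
On the way, in this order (a step that is already met when the one before it is completed fails the run):
1. the lighter is laid inside the box through the open mouth (z of lighter in the frame of keep_box between 0 and 0.04 m and x of lighter in the frame of keep_box between -0.121 and 0.121 m and y of lighter in the frame of keep_box between -0.056 and 0.056 m and contact force between the fingers and lighter below 0.05 N), for 0.2 s.
2. the cover is slid along its rails with the tab down (value of joint release_tab above 0.0025 m and value of joint cover between 0.01 and 0.09 m), for 0.05 s.
At the end, for the whole second after the job is handed in: The lighter lies at rest inside the box, the cover is shut to within 4 mm of its stop and the orange tab has sprung back up (pressed less than 1.5 mm), which locks it (value of joint cover below 0.004 m and value of joint release_tab below 0.0015 m and z of lighter in the frame of keep_box between 0 and 0.04 m and x of lighter in the frame of keep_box between -0.121 and 0.121 m and y of lighter in the frame of keep_box between -0.056 and 0.056 m and linear speed of lighter below 0.02 m/s); the robot touches nothing.
It fails at once if the candle is pushed more than 20 mm from its place or tipped (distance of candle from where it was at the start of the episode above 0.02 m or angle between candle's own z axis and vertical above 0.5 rad).
It fails at once if the mug, the egg timer or the spice jar is pushed more than 20 mm from its place (distance of any of mug, egg_timer, spice_jar from where it was at the start of the episode above 0.02 m).
It also fails if it takes over 48 s, if anything falls off the work surface, if the arm or the gripper's body presses on something with over 40 N, if the wrist force passes 120 N, or if a joint passes its speed limit or range.

## Robot

A 6-joint arm with a two-finger parallel gripper is mounted at the origin on a cart in front of the work surface, level with it; the furniture and walls round the work are solid. World frame = base frame: x ahead of the robot, y to its left, z up, the work surface at z = 0. Lengths are in m, angles in rad, forces in N, time in s.
With the tool pointing down it reaches from about 0.35 to 0.975 m from the base axis. Payload 4.9 kg.
Tool frame: the origin (TCP) lies at the very end of the fingers, on their centre line; the grasp point (between the pads) lies 19 mm behind it (pinch_z is the distance from the TCP to the grasp point, in m); z points along the fingers, y is the line along which they close (so a half turn about z gives the same grasp; the last joint's range is limited). The gripper opens to 85 mm and grips with 20 to 120 N. Pads are 22 mm wide; open, the fingers measure 114 mm over their backs; the gripper's body (76 mm by 85 mm) begins 54 mm behind the grasp point. The pads swing forward as they close: fully open they stand 13 mm farther back than shut.
Start: joints at [0.997, 0.053, 1.613, -0, 1.476, -0.119], TCP at [0.275, 0.561, 0.231] pointing down, gripper open.
Joint ranges: [-3.01, 3.01], [-1.01, 2.22], [0.06, 2.58], [-1.02, 4.17], [0.09, 2.62], [-3.14, 3.14]. Speed limits (rad/s): [2.57, 2.57, 3.14, 3.14, 3.14, 3.14].

## Interface

Orientations are given as a unit quaternion [w, x, y, z].
In Python, from plant import * gives the robot as it stands. The module is installed in compiled form; this text tells all that it offers.
- The arm moves only by the tool play_rows, never from a script. Its arguments are lists of equal length, an entry for each row: "linear": the shift along the world's x, y, z in m, a list of three; "turn": the turn about the world's z in degrees. A call has 1 to 8 rows; each row shifts and turns the commanded pose from where the row before left it; what a row does not reach is not made up. A row lasts 1/8 s, in which the tool goes at most 62.5 mm and 10.7 degrees, less where a joint would pass 70% of its speed; a pose out of reach is approached as far as the arm can. A call is refused whole if a number of a shift passes 0.0625 or a number of a turn 10.7, either way. A call with a gripper value outside its range is refused whole. "hand" is the finger opening in m, from 0 to 0.0854, set as the call begins (left out, the last holds). The fingers move at their own pace and stop on an object; the grip force is fixed at half the most. Time passes only in rows, so rows that do not move let the fingers close. It gives the time, the measured TCP pose, the force, the opening and the grip force at its end, in the units of the state.
- state(): the state, without advancing time (a new reading comes with each control period).
- grab_frame(name): name is "side" or "top"; returns the picture (384x512x3 uint8, red, green, blue); there is no depth.
- camera_info(name): a dict with "camera_matrix" (3x3 intrinsics, pixels), "origin" and "attitude" of the camera in the world. Camera axes: x right, y down, z forward; pixel columns grow to the right and rows downward; lengths in m; the calibration is good to about 2 mm. A picture is of the moment at which its call begins. camera_info takes no time and is no camera call.
- job_done(): hands the job in; it is judged then, once.
Trained networks look in the newest picture that a camera, given by its name, has taken for a name from the list of things; names that differ only in an ending like _2 or _b are one class to them, and where a whole thing is asked for, a point or a joint stands for the part that bears it (a point fixed in the world has none). Each returns a list of dicts, best first, with "p" (0 to 1); they miss things now and then, are a little off and sometimes report something else, mostly with a low value. They report only what shows in the picture. A call takes as long as a camera call.
- trace(camera, thing): "region" (384x512 bool, what is visible of it) and "location" ([column, row] in pixels, amid what is visible of it).
The state is a dict: "time": time; "joint_pos": joint angles; "joint_vel": joint speeds; "joint_efforts": joint torques, N m; "tool_pos": TCP position; "tool_rot": TCP orientation; "contact_force": force on the tool from outside, world axes, zero at the start; "ft_torque": the same for the moment, N m; "gripper_width": opening from 0.0 (shut) to 1.0 (fully open); "grasp_force": force on a finger pad.
Only numpy, scipy, OpenCV 4.12 (cv2) and the standard library are available. Lean on these libraries where they do the work, as an engineer would, in place of code of your own. Each camera call takes 0.05 s, during which the arm holds its last target. There are 200 camera calls.

## Working session

There is one attempt and no reset: what is moved stays moved. The work goes in short steps, Python scripts to look and compute and a tool call to move; the robot and the scene stay as the last step left them, time stands still between calls to the robot, and variables do not carry over. Pictures are saved under pics/ and viewed, at most 10 in all, crops included, and the job is handed in when it is done.

Besides the shell and the picture viewer there is one more tool, called after "Request:" as name(argument=value, ...) on one line, values as JSON. play_rows: Moves the arm, as the interface text tells. Its arguments: {"type":"object","properties":{"linear":{"type":"array","items":{"type":"array","items":{"type":"number"}}},"turn":{"type":"array","items":{"type":"number"}},"hand":{"type":"number"}},"required":["linear","turn"]}

```bash
mkdir -p pics; cat > h.py <<'E'
from plant import *
import numpy as np, cv2
from scipy.spatial.transform import Rotation as R
def cam(n):
    c=camera_info(n); K=np.array(c["camera_matrix"]); a=np.array(c["attitude"])
    M=a if a.shape==(3,3) else R.from_quat(a,scalar_first=True).as_matrix()
    return K,np.array(c["origin"]),M
def ray(n,uv,z):
    K,o,M=cam(n); d=M@np.linalg.inv(K)@np.array([uv[0],uv[1],1.]); return o+d*(z-o[2])/d[2]
def proj(n,p):
    K,o,M=cam(n); q=K@(M.T@(np.array(p)-o)); return q[:2]/q[2]
def save(n,f):
    im=grab_frame(n); cv2.imwrite("pics/"+f,im[:,:,::-1]); return im
E
python3 - <<'E'
from h import *
for n in("top","side"):
    print(camera_info(n)); im=save(n,n+"0.png")
    for t,z in(("lighter",.02),("keep_box",.055),("cover",.056),("release_tab",.0605),("candle",.024),("glass_board",.008)):
        for r in trace(n,t)[:2]:
            g=r["region"].astype(np.uint8); c=max(cv2.findContours(g,0,1)[0],key=cv2.contourArea)
            pts=np.array([ray(n,p[0],z)[:2] for p in c],np.float32)
            print(n,t,round(r["p"],2),np.round(r["location"]),g.sum(),ray(n,r["location"],z).round(3),cv2.minAreaRect((pts*1000)))
print(state())
E
```

```text
{'camera_matrix': array([[406.22372592,   0.        , 262.00153665],
       [  0.        , 406.22372592, 189.51367483],
       [  0.        ,   0.        ,   1.        ]]), 'origin': array([0.39485507, 0.03906549, 1.24125688]), 'attitude': array([ 0.06270007, -0.70335507,  0.70652446, -0.04672834])}
top lighter 0.59 [218. 228.] 204 [0.47  0.199 0.02 ] ((466.379638671875, 202.08119201660156), (73.32166290283203, 26.683467864990234), 40.43585968017578)
top keep_box 0.87 [369. 226.] 3870 [ 0.472 -0.243  0.055] ((472.73675537109375, -237.2991180419922), (258.6637878417969, 128.56427001953125), 79.28778839111328)
top cover 0.58 [386. 229.] 1470 [ 0.463 -0.293  0.056] ((463.9504699707031, -293.41400146484375), (123.40584564208984, 108.8603744506836), 79.57144927978516)
top release_tab 0.97 [389. 227.] 704 [ 0.467 -0.299  0.06 ] ((463.9678955078125, -294.7671813964844), (60.809486389160156, 108.87088775634766), 80.31757354736328)
top candle 0.41 [250. 190.] 106 [0.583 0.102 0.024] ((584.5881958007812, 106.65330505371094), (32.55702209472656, 34.45128631591797), 45.1323356628418)
top glass_b
[... 1397 characters left out ...]
7, 'joint_pos': array([ 9.96987665e-01,  5.26735388e-02,  1.61284895e+00, -1.97788748e-05,
        1.47599811e+00, -1.18970063e-01]), 'joint_vel': array([ 0.00187985, -0.00073684,  0.00141145,  0.00248315,  0.00116795,
       -0.00042187]), 'joint_efforts': array([ 1.40528377e-04, -3.93552661e+01, -3.70370758e+01, -9.30703391e-05,
        4.39635460e-04,  4.16481100e-06]), 'tool_pos': array([0.27456287, 0.56146613, 0.23135053]), 'tool_rot': array([2.14928846e-05, 2.25463114e-01, 9.74251704e-01, 3.05482252e-05]), 'contact_force': array([-0.81023187,  0.85399561, -0.37455752]), 'ft_torque': array([-0.00707415,  0.0012238 ,  0.03593637]), 'grasp_force': 0.0, 'gripper_width': 1.0000895873964555}
```

```bash
python3 - <<'E'
import cv2
a=cv2.imread("pics/top0.png");b=cv2.imread("pics/side0.png")
cv2.imwrite("pics/a.png",cv2.resize(a[120:320,140:440],(800,533),interpolation=2))
cv2.imwrite("pics/b.png",cv2.resize(b[80:300,160:440],(760,597),interpolation=2))
E
```

```text
(no output)
```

View pics/a.png

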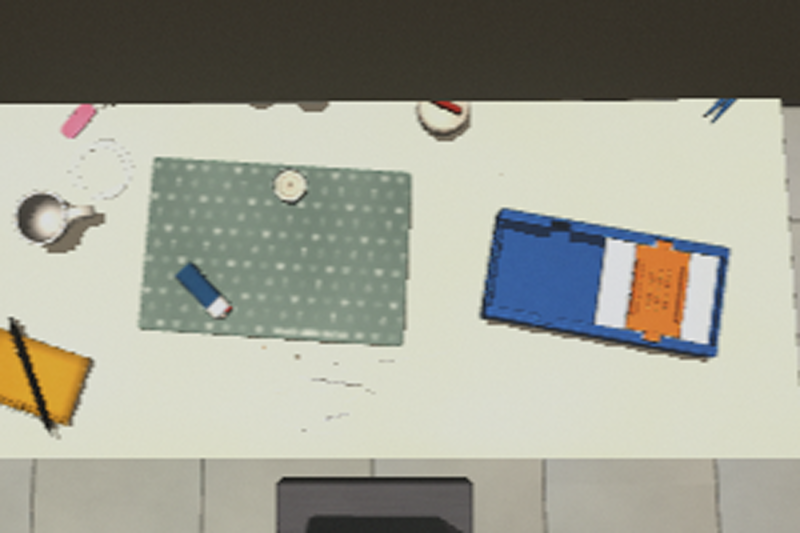

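View pics/b.png

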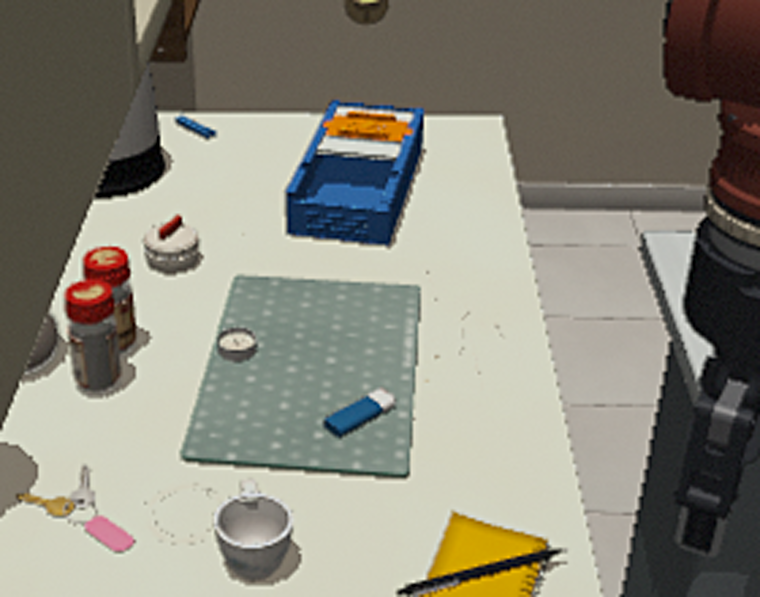

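The overview matches the network reports. In the top crop the lighter is at about (204,291), axis about 41° in world, centre about (0.466, 0.204). The box runs from (485,265) to (725,305), with its mouth to the left (+y) and the orange tab at (658,290). Box x points at about -100.7° and its centre is about (0.474, -0.240). Next I move above the lighter.

Request:
play_rows(linear=[[0.02,-0.035,0],[0.02,-0.035,0],[0.02,-0.035,0],[0.02,-0.035,0],[0.02,-0.035,0],[0.02,-0.035,0],[0.02,-0.035,0],[0.02,-0.035,0]], turn=[-10.5,-10.5,-10.5,-10.5,-10.5,-10.5,-10.5,-10.5], hand=0.06)

```text
time: 1.7
tool_pos: [0.4351, 0.2803, 0.2315]
tool_rot: [0.0, 0.821, 0.571, 0.0]
contact_force: [0.1, 0.3, -0.3]
gripper_width: 0.699
grasp_force: 0.0
```

Request:
play_rows(linear=[[0.008,-0.02,-0.03],[0.008,-0.02,-0.03],[0.008,-0.02,-0.03],[0.007,-0.017,-0.03],[0,0,-0.03],[0,0,-0.01],[0,0,0]], turn=[-9,-9,-10,0,0,0,0])

```text
time: 2.58
tool_pos: [0.4653, 0.2045, 0.0711]
tool_rot: [-0.0, 0.934, 0.358, -0.0]
contact_force: [0.0, 0.3, 0.3]
gripper_width: 0.703
grasp_force: 0.0
```

```bash
python3 - <<'E'
from h import *
s=state();print(s["time"],s["tool_pos"],s["tool_rot"],s["gripper_width"])
ims=[]
for n in("top","side"):
    im=save(n,n+"1.png"); p=proj(n,s["tool_pos"]); q=proj(n,[.466,.204,.02]); print(n,p,q)
    for r in trace(n,"lighter")[:1]: print(r["p"],r["location"],ray(n,r["location"],.02),r["region"].sum())
    u,v=q.astype(int); c=im[v-60:v+60,u-60:u+60,::-1].copy(); c=cv2.resize(c,(400,400),interpolation=2)
    for w,col in((p,(0,0,255)),(q,(0,255,255))): cv2.circle(c,tuple(((w-[u-60,v-60])*400/120).astype(int)),3,col,-1)
    ims.append(c)
cv2.imwrite("pics/c.png",np.hstack(ims))
E
```

```text
2.575 [0.46529672 0.20454519 0.07114366] [-4.82878823e-05  9.33707655e-01  3.58036064e-01 -4.34833722e-04] 0.7032016690794471
top [213.79908344 228.35325855] [216.36708414 229.13523325]
side [293.35428216 211.12869509] [292.58479248 228.00537126]
0.74 [293.3, 230.7] [0.46419621 0.21446335 0.02      ] 228
```

View pics/c.png

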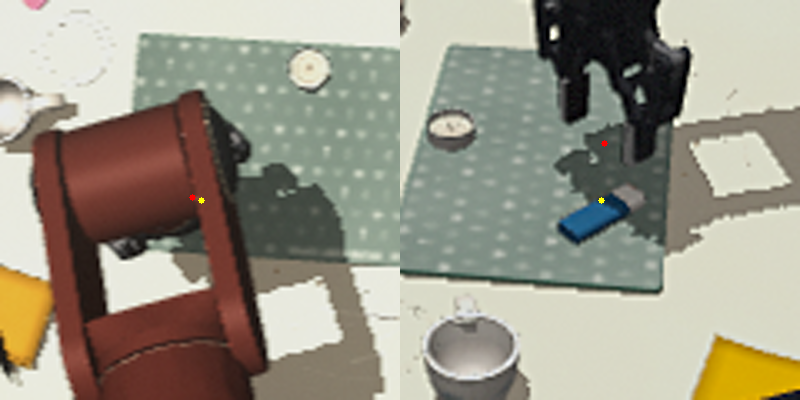

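The crop shows the lighter in the side view centred at about (599,208), some 8 px below my estimate. That suggests its y is nearer 0.210–0.212. The fingers straddle it and the axis is right, so I shift 7 mm and grasp.

Request:
play_rows(linear=[[0,0.007,-0.015],[0,0,-0.02],[0,0,-0.015],[0,0,-0.0105],[0,0,0]], turn=[0,0,0,0,0])

```text
time: 3.4
tool_pos: [0.4647, 0.2113, 0.0097]
tool_rot: [-0.0, 0.934, 0.358, -0.001]
contact_force: [-0.4, -0.6, 0.4]
gripper_width: 0.701
grasp_force: 0.0
```

Request:
play_rows(linear=[[0,0,0],[0,0,0],[0,0,0],[0,0,0],[0,0,0],[0,0,0]], turn=[0,0,0,0,0,0], hand=0.01)

```text
time: 4.15
tool_pos: [0.4665, 0.2117, 0.0119]
tool_rot: [0.0, 0.934, 0.358, 0.001]
contact_force: [-1.3, 0.4, 6.4]
gripper_width: 0.259
grasp_force: 60.5
```

Request:
play_rows(linear=[[0,0,0.02],[0,0,0.04],[0,0,0.05],[0,-0.02,0.02],[0,-0.035,0],[0,-0.04,0],[0,-0.045,0],[0.003,-0.045,0]], turn=[0,0,0,5,5,5,5,5])

```text
time: 5.15
tool_pos: [0.4679, 0.0253, 0.1403]
tool_rot: [-0.0, 0.833, 0.553, -0.0]
contact_force: [0.6, 0.1, 0.2]
gripper_width: 0.262
grasp_force: 59.8
```

Request:
play_rows(linear=[[0.003,-0.045,0],[0.003,-0.045,0],[0.003,-0.04,0],[0.004,-0.035,0],[0.004,-0.03,0],[0,-0.009,0],[0,0,0]], turn=[5,5,2.5,0,0,0,0])

```text
time: 6.02
tool_pos: [0.4852, -0.1773, 0.1403]
tool_rot: [-0.001, 0.769, 0.639, -0.0]
contact_force: [0.6, 0.5, -0.4]
gripper_width: 0.256
grasp_force: 59.8
```

```bash
python3 - <<'E'
from h import *
s=state();print(s["time"],s["tool_pos"],s["tool_rot"],s["gripper_width"],s["grasp_force"])
ims=[]
bx=np.array([-.186,-.983,0]);by=np.array([.983,-.186,0]);o=np.array([.474,-.2403,0])
for n in("top","side"):
    im=save(n,n+"2.png"); p=proj(n,s["tool_pos"])
    c=cv2.resize(im[60:240,230:470,::-1] if n=="top" else im[60:240,180:420,::-1],(400,300),interpolation=2)
    off=np.array([230,60]) if n=="top" else np.array([180,60]); f=400/240
    d=lambda w,col: cv2.circle(c,tuple(((w-off)*f).round().astype(int)),2,col,-1)
    d(p,(0,0,255))
    for a in(-.125,.125):
        for b in(-.06,.06): d(proj(n,o+a*bx+b*by+[0,0,.06 if a>0 else .057]),(0,255,255))
    d(proj(n,o+.054*bx+[0,0,.0605]),(255,0,255))
    ims.append(c)
cv2.imwrite("pics/d.png",np.hstack(ims))
E
```

```text
6.025 [ 0.48516208 -0.17730725  0.14032672] [-6.07825798e-04  7.69398411e-01  6.38768906e-01 -2.44279698e-05] 0.2559763049670571 59.84690487384796
```

View pics/d.png

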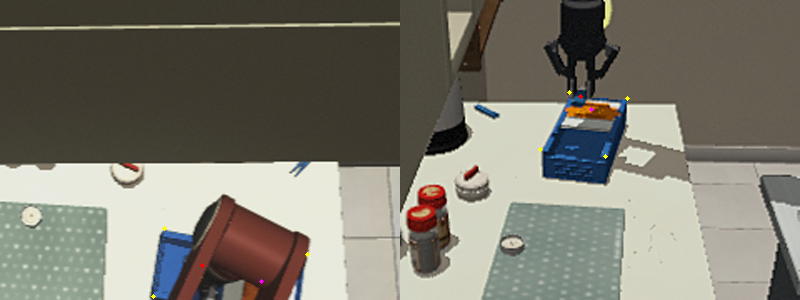

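```bash
python3 - <<'E'
from h import *
im=cv2.imread("pics/side2.png"); off=np.array([255,80]); f=8
c=cv2.resize(im[80:155,255:340],None,fx=f,fy=f,interpolation=cv2.INTER_NEAREST)
bx=np.array([-.186,-.983,0]);by=np.array([.983,-.186,0])
d=lambda w,col: cv2.circle(c,tuple(((w+.5-off)*f).round().astype(int)),3,col,-1)
for dy,col in((0,(0,255,255)),(.008,(0,255,0))):
    o=np.array([.474,-.2403+dy,0])
    for b in(-.06,.06):
        for a,z in((-.125,0),(-.125,.06),(.125,.06)): d(proj("side",o+a*bx+b*by+[0,0,z]),col)
    d(proj("side",o+.054*bx+[0,0,.0605]),(255,0,255) if dy==0 else (255,255,0))
d(proj("side",[.4852,-.1773,.1403]),(0,0,255))
cv2.imwrite("pics/e.png",c)
E
```

```text
(no output)
```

View pics/e.png

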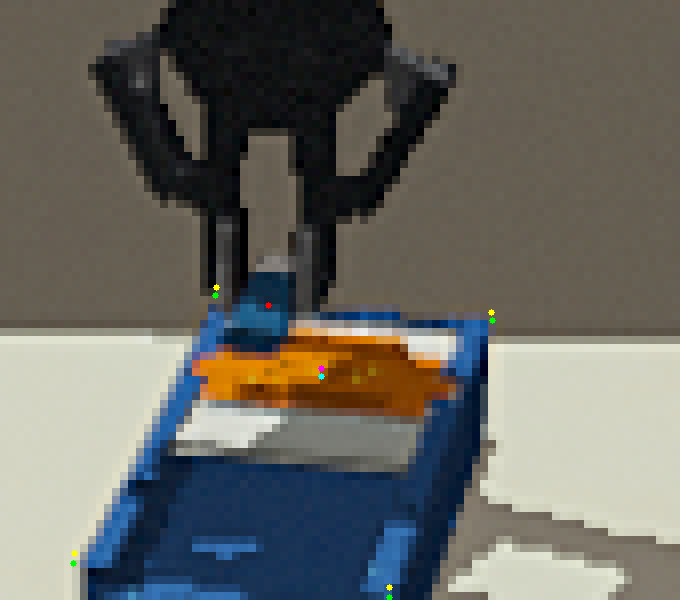

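The side camera agrees with the tool (red dot at (268,305), midway between the tips) and the lighter is held. My box estimate is about 1–3 px off there, so I fit the silhouette in both initial images.

```bash
cat > fit.py <<'E'
from h import *
from scipy.optimize import minimize
def hullimg(pts,S=8):
    m=np.zeros((384*S//2,512*S//2),np.uint8); cv2.fillConvexPoly(m,cv2.convexHull(((pts+.5)*S/2).astype(np.float32)).round().astype(np.int32),1); return m
obs={}
for n,roi in(("top",(300,190,430,270)),("side",(255,110,330,175))):
    im=cv2.imread(f"pics/{n}0.png"); h=cv2.cvtColor(im,cv2.COLOR_BGR2HSV)
    b=((h[...,0]>100)&(h[...,0]<125)&(h[...,1]>110))|((h[...,0]<20)&(h[...,1]>150)&(h[...,2]>120))
    m=np.zeros_like(b); x0,y0,x1,y1=roi; m[y0:y1,x0:x1]=b[y0:y1,x0:x1]; m=m.astype(np.uint8)
    k,l,st,_=cv2.connectedComponentsWithStats(m,connectivity=8); i=1+np.argmax(st[1:,4]); m=(l==i)
    ys,xs=np.nonzero(m); pts=np.vstack([np.c_[xs+a,ys+c] for a in(-.5,.5) for c in(-.5,.5)]); print(n,st[i]); obs[n]=hullimg(pts)
def cost(p,ns):
    x,y,t=p; c,s=np.cos(t),np.sin(t); r=0
    for n in ns:
        P=[]
        for a,b,z in [(a,b,z) for a in(-.125,.125) for b in(-.06,.06) for z in((0,.06))]: P.append(proj(n,[x+a*c-b*s,y+a*s+b*c,z]))
        q=hullimg(np.array(P)); r+=(q!=obs[n]).sum()/obs[n].sum()
    return r
for ns in(("top",),("side",),("top","side")):
    r=min((minimize(cost,[.472,y,np.radians(-100.7)],args=(ns,),method="Nelder-Mead",options=dict(initial_simplex=[[.472,y,-1.757],[.482,y,-1.757],[.472,y+.01,-1.757],[.472,y,-1.70]])) for y in(-.24,-.23)),key=lambda r:r.fun)
    print(ns,r.x.round(4),np.degrees(r.x[2]),r.fun)
E
python3 fit.py
```

```text
top [ 322  199   91   55 2686]
side [ 266  117   50   53 1634]
('top',) [ 0.4745 -0.24   -1.7549] -100.5480777547701 0.023901195059752987
('side',) [ 0.4717 -0.2393 -1.7356] -99.44213763140407 0.023723982303512574Traceback (most recent call last):
  File "fit.py", line 20, in <module>
    r=min((minimize(cost,[.472,y,np.radians(-100.7)],args=(ns,),method="Nelder-Mead",options=dict(initial_simplex=[[.472,y,-1.757],[.482,y,-1.757],[.472,y+.01,-1.757],[.472,y,-1.70]])) for y in(-.24,-.23)),key=lambda r:r.fun)
  File "fit.py", line 20, in <genexpr>
    r=min((minimize(cost,[.472,y,np.radians(-100.7)],args=(ns,),method="Nelder-Mead",options=dict(initial_simplex=[[.472,y,-1.757],[.482,y,-1.757],[.472,y+.01,-1.757],[.472,y,-1.70]])) for y in(-.24,-.23)),key=lambda r:r.fun)
           ~~~~~~~~^^^^^^^^^^^^^^^^^^^^^^^^^^^^^^^^^^^^^^^^^^^^^^^^^^^^^^^^^^^^^^^^^^^^^^^^^^^^^^^^^^^^^^^^^^^^^^^^^^^^^^^^^^^^^^^^^^^^^^^^^^^^^^^^^^^^^^^^^^^^^^^^^^^^^^^^^^^^^^^^^^^^^
    res = _minimize_neldermead(fun, x0, args, callback, bounds=bounds,
                               **options)
    fxcc = func(xcc)
    fx = function(np.copy(x), *(wrapper_args + args))
  File "fit.py", line 16, in cost
    for a,b,z in [(a,b,z) for a in(-.125,.125) for b in(-.06,.06) for z in((0,.06))]: P.append(proj(n,[x+a*c-b*s,y+a*s+b*c,z]))
                                                                                               ~~~~^^^^^^^^^^^^^^^^^^^^^^^^^^^
  File "h.py", line 11, in proj
    K,o,M=cam(n); q=K@(M.T@(np.array(p)-o)); return q[:2]/q[2]
          ~~~^^^
  File "h.py", line 5, in cam
    c=camera_info(n); K=np.array(c["camera_matrix"]); a=np.array(c["attitude"])
ValueError: time passes only in moves, steps and waits
```

Both views give the box at (0.473, -0.240), yaw about -100°, which puts the mouth at (0.484, -0.177) right under the tool. I lower and release.

Request:
play_rows(linear=[[0,0,-0.03],[0,0,-0.03],[0,0,-0.025],[0,0,-0.02],[0,0,-0.012],[0,0,-0.009],[0,0,0],[0,0,0]], turn=[0,0,0,0,0,0,0,0])

```text
time: 7.12
tool_pos: [0.4861, -0.1778, 0.0156]
tool_rot: [0.001, 0.769, 0.639, 0.0]
contact_force: [-0.2, -0.1, -0.5]
gripper_width: 0.254
grasp_force: 59.8
```

Request:
play_rows(linear=[[0,0,0],[0,0,0],[0,0,0],[0,0,0],[0,0,0]], turn=[0,0,0,0,0], hand=0.044)

```text
time: 7.75
tool_pos: [0.4855, -0.1775, 0.0148]
tool_rot: [-0.0, 0.769, 0.639, -0.0]
contact_force: [0.4, -0.4, 0.3]
gripper_width: 0.517
grasp_force: 0.0
```

Request:
play_rows(linear=[[0,0,0.03],[0,0,0.05],[0,0,0.02],[-0.005,-0.025,0],[-0.006,-0.03,0],[-0.006,-0.03,0],[-0.005,-0.03,0],[0,0,0]], turn=[0,0,0,0,0,0,0,0])

```text
time: 8.75
tool_pos: [0.4632, -0.294, 0.1149]
tool_rot: [0.0, 0.77, 0.638, 0.0]
contact_force: [-0.0, 0.6, -0.4]
gripper_width: 0.514
grasp_force: 0.0
```

Request:
play_rows(linear=[[0,0,0],[0,0,0],[0,0,-0.01],[0,0,-0.01],[0,0,0],[0,0,0]], turn=[0,0,0,0,0,0], hand=0.0)

```text
time: 9.5
tool_pos: [0.4635, -0.2924, 0.0946]
tool_rot: [-0.0, 0.769, 0.639, -0.0]
contact_force: [-1.3, -0.4, 0.6]
gripper_width: -0.002
grasp_force: 0.0
```

```bash
python3 - <<'E'
from h import *
s=state();print(s["time"],s["tool_pos"],s["tool_rot"],s["gripper_width"],s["contact_force"])
im=save("side","side3.png")[:,:,::-1]
for t in ("lighter","release_tab"):
    for r in trace("side",t)[:2]: print(t,r["p"],r["location"],r["region"].sum(),ray("side",r["location"],.018 if t=="lighter" else .062))
off=np.array([255,80]); f=8; c=cv2.resize(im[80:155,255:340],None,fx=f,fy=f,interpolation=0)
for w,col in((proj("side",s["tool_pos"]),(0,0,255)),(proj("side",[.4634,-.2931,.0605]),(255,255,0))): cv2.circle(c,tuple(((w+.5-off)*f).astype(int)),3,col,-1)
cv2.imwrite("pics/f.png",c)
E
```

```text
9.5 [ 0.46351834 -0.29244487  0.09460804] [-1.60669399e-04  7.69138147e-01  6.39082534e-01 -1.99939179e-05] -0.001861788322595877 [-1.30657231 -0.36585432  0.61096846]
lighter 0.45 [289.0, 151.3] 43 [ 0.48028076 -0.19209875  0.018     ]
release_tab 0.69 [295.2, 124.6] 263 [ 0.46203601 -0.29703019  0.062     ]
```

View pics/f.png

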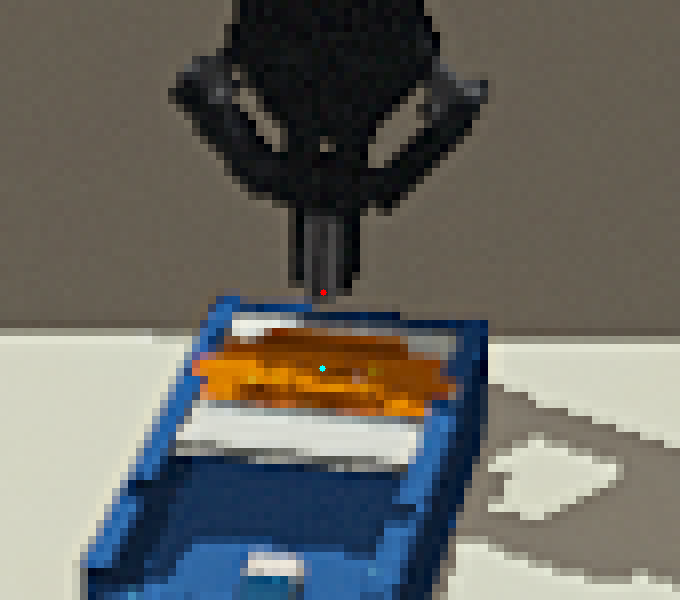

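The lighter lies inside the box (white end at (275,567), body below it). The shut fingertips are above the pad centre (322,368). I press the tab.

Request:
play_rows(linear=[[0,0,-0.015],[0,0,-0.012],[0,0,-0.006],[0,0,-0.003],[0,0,-0.003],[0,0,-0.001],[0,0,0]], turn=[0,0,0,0,0,0,0])

```text
time: 10.52
tool_pos: [0.4636, -0.2927, 0.0552]
tool_rot: [0.0, 0.769, 0.639, -0.0]
contact_force: [-2.1, 2.0, 4.5]
gripper_width: -0.003
grasp_force: 2.2
```

Request:
play_rows(linear=[[0.001,0.005,0],[0.001,0.005,0],[0.001,0.007,0],[0.002,0.01,0],[0.002,0.01,0],[0.002,0.01,0],[0,0,0]], turn=[0,0,0,0,0,0,0])

```text
time: 11.4
tool_pos: [0.4729, -0.2442, 0.0547]
tool_rot: [-0.0, 0.769, 0.639, 0.001]
contact_force: [-0.9, 0.6, 4.7]
gripper_width: 0.002
grasp_force: 2.4
```

```bash
python3 - <<'E'
from h import *
save("side","side4.png")
for r in trace("side","release_tab")[:2]: print(r["p"],r["location"],r["region"].sum(),ray("side",r["location"],.058))
E
```

```text
0.75 [292.1, 133.0] 261 [ 0.47173588 -0.24194287  0.058     ]
```

Request:
play_rows(linear=[[0.002,0.01,0],[0.002,0.01,0],[0.002,0.01,0],[0.002,0.01,0],[0.002,0.01,0],[0.001,0.007,0],[0,0,0]], turn=[0,0,0,0,0,0,0])

```text
time: 12.38
tool_pos: [0.4834, -0.1873, 0.0545]
tool_rot: [-0.001, 0.769, 0.639, 0.0]
contact_force: [-3.2, 2.0, 5.5]
gripper_width: 0.002
grasp_force: 2.4
```

Request:
play_rows(linear=[[0.0005,0.003,0],[0.0005,0.003,0],[0.0005,0.003,0],[0.0005,0.003,0],[0.0005,0.003,0],[0,0,0]], turn=[0,0,0,0,0,0])

```text
time: 13.12
tool_pos: [0.4871, -0.1737, 0.0554]
tool_rot: [0.001, 0.769, 0.639, 0.001]
contact_force: [1.3, -2.2, 4.6]
gripper_width: -0.004
grasp_force: 2.2
```

Request:
play_rows(linear=[[0.0005,0.003,0],[0.0005,0.003,0],[0,0.002,0],[0,0,0]], turn=[0,0,0,0])

```text
time: 13.62
tool_pos: [0.4872, -0.1697, 0.0559]
tool_rot: [0.004, 0.769, 0.639, -0.003]
contact_force: [-3.0, -16.1, 4.6]
gripper_width: 0.001
grasp_force: 9.6
```

Request:
play_rows(linear=[[-0.0005,-0.0025,0],[0,0,0.004],[0,0,0.006],[0,0,0.02],[0,0,0.03],[0,0,0.03],[-0.03,-0.03,0.03],[-0.04,-0.04,0.03]], turn=[0,0,0,0,0,0,0,0])

```text
time: 14.62
tool_pos: [0.4165, -0.2357, 0.2033]
tool_rot: [-0.002, 0.768, 0.64, 0.0]
contact_force: [1.2, -0.8, -0.9]
gripper_width: 0.0
grasp_force: 0.0
```

Request:
play_rows(linear=[[-0.04,-0.04,0.03],[0,-0.05,0.03],[0,-0.05,0],[0,-0.05,0],[0,-0.04,0],[0,0,0]], turn=[0,0,0,0,0,0])

```text
time: 15.38
tool_pos: [0.3779, -0.4666, 0.2606]
tool_rot: [-0.002, 0.77, 0.638, 0.001]
contact_force: [0.7, 1.2, -0.5]
gripper_width: 0.003
grasp_force: 0.0
```

```bash
python3 - <<'E'
from h import *
s=state();print(s["time"],s["tool_pos"],s["contact_force"])
out=[]
for n,(u,v) in(("side",(255,90)),("top",(300,185))):
    im=save(n,n+"5.png")[:,:,::-1]
    for t in("cover","release_tab"):
      for r in trace(n,t)[:1]:
        print(n,t,r["p"],r["location"],r["region"].sum(),ray(n,r["location"],.0605))
    c=cv2.resize(im[v:v+85,u:u+85],(400,400),interpolation=0)
    # expected pad centre when shut
    p=proj(n,np.array([.473,-.2397,.0605])-.060*np.array([-.177,-.984,0])); print(n,p)
    out.append(c)
cv2.imwrite("pics/g.png",np.hstack(out))
E
```

```text
15.375 [ 0.37788782 -0.46663012  0.26061045] [ 0.74303646  1.21941384 -0.49406571]
side cover 0.63 [288.8, 143.1] 592 [ 0.48128206 -0.16623502  0.0605    ]
side release_tab 0.84 [289.0, 142.6] 311 [ 0.48071545 -0.16959944  0.0605    ]
side [288.11274081 140.94641007]
top cover 0.73 [344.8, 221.3] 1385 [ 0.48473889 -0.17382705  0.0605    ]
top release_tab 0.97 [344.1, 219.9] 681 [ 0.48880036 -0.17194715  0.0605    ]
top [347.18528159 221.67622937]
```

View pics/g.png

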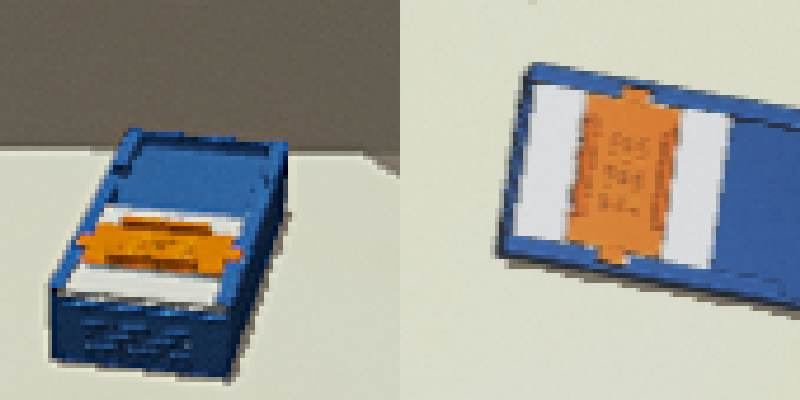

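The cover lies against the end wall (top crop, left edge about (520,160)). The orange lugs stand up in the notches of both lips at (635,95) and (612,255), so it is shut and locked, and the arm is clear.

```bash
python3 -c "
from plant import *
print(job_done())"
```

```text
the job is handed in; nothing more can be done
None
```

I laid the lighter inside the blue box, slid the white cover shut and handed the job in at about 15 s; the last pictures show the cover against its end and the tab up in its notches, but no verdict came back.

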